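# Find the tin with the lead ball and empty it into the bin

## Task

Only one of the three grey steel pouring tins holds a solid lead ball; the other two hold a light hollow ball that looks the same. Lift the tins in turn to find the heavy one by its weight, pour its ball out over the spout into the black plastic bin, and stand the tin upright on the bench again, clear of the bin. The hollow balls must not get into the bin, and at the end all three tins stand upright on the bench.

Things in the scene. Friction and masses are not known exactly. Their poses are not given: they have to be found in the camera images.
- tin_a: Closed tin of grey-painted sheet steel, loose, 3 mm walls; tins a, b, c are identical and start upright, spout roughly to the left (+y), toward the bin. Origin: at the underside; z up, x toward the spout, y across. Body: x -35 to 25 mm, y +-23 (46 wide, flat parallel sides: grip here), z 0 to 76, top closed. Spout: open above, as wide as the body, rises from the front at 22 deg to its lip at x 60, z 25 mm.
- tin_b: Tin like tin_a. Each tin weighs about 110 g empty (+-10 %) and holds one loose ball, 34 mm across, dark grey, on its floor behind the spout (centre x about -10, z 20 mm). In one tin it is solid lead, 233 g; in the other two hollow, 30 g. Which tin has the lead ball changes from start to start.
- tin_c: Tin like tin_a. Kept within 15 deg of upright it keeps its ball; leant toward its spout (about its y axis) by 45 to 60 deg, the ball rolls down the spout and drops off the lip.
- bin: Open, empty square bin of black plastic, fixed to the bench, standing left of the tins, turned up to 25 deg. Origin: centre of its underside; z up, x and y along its sides. 150 x 150 mm outside, 75 mm high, walls and floor 4 mm (opening 142 x 142 mm).

How it is judged:
By the outcome, as a careful person would: the job done as asked, in the order asked, and still so for the second after the job is handed in, with the robot touching nothing.
It also fails if it takes over 72 s, if anything falls off the work surface, if the arm or the gripper's body presses on something with over 40 N, if the wrist force passes 120 N, or if a joint passes its speed limit or range.

## Robot

A 6-joint arm with a two-finger parallel gripper is mounted at the origin on a cart in front of the work surface, level with it; the furniture and walls round the work are solid. World frame = base frame: x ahead of the robot, y to its left, z up, the work surface at z = 0. Lengths are in m, angles in rad, forces in N, time in s.
With the tool pointing down it reaches from about 0.375 to 0.975 m from the base axis. Payload 3.8 kg.
Tool frame: the origin (TCP) lies on the centre line of the jaws, within the pads' length; the fingertips stand 17 mm ahead of it and the grasp point (between the pads) lies 2 mm behind it (bot.tip_extent is the distance from the TCP to the fingertips, in m); z points along the fingers, y is the line along which they close (so a half turn about z gives the same grasp; the last joint's range is limited). The gripper opens to 85 mm and grips with 20 to 120 N. Pads are 22 mm wide; open, the fingers measure 114 mm over their backs; the gripper's body (76 mm by 85 mm) begins 54 mm behind the grasp point. The pads swing forward as they close: fully open they stand 13 mm farther back than shut.
Start: joints at [1.173, 0.264, 1.604, -0, 1.274, -0.037], TCP at [0.238, 0.632, 0.248] pointing down, gripper open.
Joint ranges: [-2.63, 2.63], [-0.94, 2.18], [0.31, 2.57], [-1.31, 4.45], [0, 2.66], [-2.55, 2.55]. Speed limits (rad/s): [2.57, 2.57, 3.14, 3.14, 3.14, 3.14].

## Interface

Orientations are given as a rotation vector (axis times angle).
In Python, from workcell import readout, read_camera, finish_job, bot gives the robot as it stands.
- The arm moves only by the tool jog_arm, never from a script. Its argument "deltas" is one flat list of numbers, 7 for each row, row after row: the shift along the tool's x, y, z in m, then the turn, a rotation vector about the tool's x, y, z in degrees, then the gripper command: -1 is shut, 1 is fully open, values between are in proportion. A call has 1 to 8 rows; each row is the pose to reach, as a shift and turn from the pose commanded when the call began, along the tool's axes at that moment; what a row does not reach only later rows make up. A row lasts 1/10 s, in which the tool goes at most 50 mm and 8.59 degrees, less where a joint would pass 70% of its speed; a pose out of reach is approached as far as the arm can. A call with a gripper value outside its range is refused whole. The fingers move at their own pace and stop on an object; "squeeze" is the grip in N (left out, the last holds). Time passes only in rows, so rows that repeat a pose let the fingers close. It gives the time, the measured TCP pose, the force, the opening and the grip force at its end, in the units of the state.
- readout.read_state(): the state, without advancing time (a new reading comes with each control period).
- read_camera(name): name is "side" or "top"; returns a dict with "color" (420x560x3 uint8, blue, green, red), "fx", "fy", "cx", "cy" (pixels), "dist" ([k1, k2, p1, p2, k3] as OpenCV has them; the pictures are not rectified), "origin" and "attitude" of the camera in the world. Camera axes: x right, y down, z forward; pixel columns grow to the right and rows downward; lengths in m; the calibration is good to about 2 mm. A picture is of the moment at which its call begins. There is no depth.
- finish_job(): hands the job in; it is judged then, once.
The state is a dict: "time": time; "q": joint angles; "joint_vel": joint speeds; "joint_torque": joint torques, N m; "tool_pos": TCP position; "tcp_rot": TCP orientation; "wrist_force": force on the tool from outside, world axes, zero at the start; "torque": the same for the moment, N m; "width": opening from 0.0 (shut) to 1.0 (fully open); "grip_force": force on a finger pad.
Only numpy, scipy, OpenCV 4.12 (cv2) and the standard library are available. Lean on these libraries where they do the work, as an engineer would, in place of code of your own. Each camera call takes 0.05 s, during which the arm holds its last target. There are 200 camera calls.

## Working session

There is one attempt and no reset: what is moved stays moved. The work goes in short steps, Python scripts to look and compute and a tool call to move; the robot and the scene stay as the last step left them, time stands still between calls to the robot, and variables do not carry over. Pictures are saved under pics/ and viewed, at most 10 in all, crops included, and the job is handed in when it is done.

Besides the shell and the picture viewer there is one more tool, called by a JSON object that holds its "method" and its "body", one argument or row to a line. jog_arm: Moves the arm, as the interface text tells. Its arguments: {"type":"object","properties":{"deltas":{"type":"array"},"squeeze":{"type":"number"}},"required":["deltas"]}

```bash
mkdir -p pics
python3 - <<'E'
from workcell import readout, read_camera, bot
import cv2
s=readout.read_state();print(s)
for n in("top","side"):
    c=read_camera(n);cv2.imwrite(f"pics/{n}0.png",c["color"]);print({k:v for k,v in c.items() if k!="color"})
E
```

```text
{'time': 0.0, 'q': array([ 1.17307107e+00,  2.64760453e-01,  1.60536884e+00,  1.75576797e-05,
        1.27368724e+00, -3.68837146e-02]), 'joint_vel': array([ 7.52054272e-04, -9.29596899e-04, -5.68236825e-05,  2.19594650e-03,
        8.78652271e-04,  1.99955220e-03]), 'joint_torque': array([-1.13980459e-04, -5.15098858e+01, -3.67316973e+01, -5.00377409e-04,
        1.28679292e-02, -4.12652764e-05]), 'tool_pos': array([0.23803702, 0.63090234, 0.24695984]), 'tcp_rot': array([-0.56365714, -3.09010811,  0.00340488]), 'wrist_force': array([ 0.01588794,  0.08653536, -0.05994356]), 'torque': array([ 0.01337428, -0.02540403, -0.02356526]), 'grip_force': 0.0, 'width': 0.9989469197393618}
{'fx': 412.7337976358585, 'fy': 412.7337976358585, 'cx': 276.32744484404196, 'cy': 204.59507417823647, 'dist': array([-0.09335365,  0.        ,  0.        ,  0.        ,  0.        ]), 'origin': array([ 0.47784516, -0.05373182,  0.95340126]), 'attitude': array([-2.19161024,  2.1510486 , -0.07899014])}
{'fx': 450.0397850685855, 'fy': 450.0397850685855, 'cx': 278.23539996643876, 'cy': 208.57318616567244, 'dist': array([-0.08541303,  0.        ,  0.        ,  0.        ,  0.        ]), 'origin': array([0.13331243, 0.57703012, 0.5736342 ]), 'attitude': array([-0.75993454,  2.44581237, -1.28211526])}
```

View pics/top0.png

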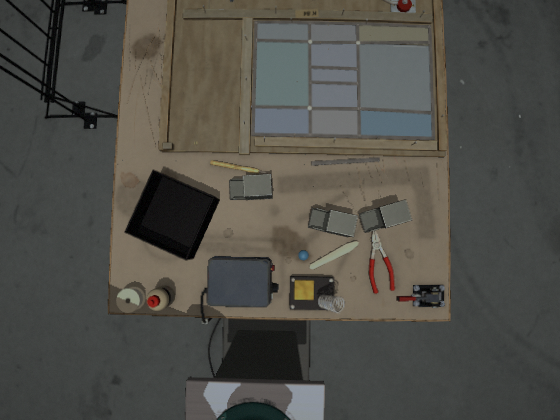

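View pics/side0.png

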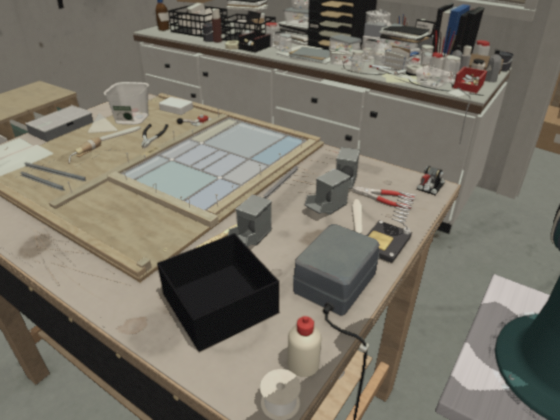

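Top view: bin at about (172,214), tins at (250,186), (331,221) and (385,215), with their spouts to the left. The side view agrees. The fixed frame lies just beyond the first tin.

```bash
cat > h.py <<'E'
import numpy as np, cv2
from scipy.spatial.transform import Rotation as R
from workcell import readout, read_camera
def ray(c,uv):
    K=np.array([[c["fx"],0,c["cx"]],[0,c["fy"],c["cy"]],[0,0,1]])
    p=cv2.undistortPoints(np.float64(uv).reshape(-1,1,2),K,c["dist"]).reshape(-1,2)
    return np.c_[p,np.ones(len(p))]@R.from_rotvec(c["attitude"]).as_matrix().T
def onplane(c,uv,z):
    d=ray(c,uv);o=c["origin"];return o+d*((z-o[2])/d[:,2])[:,None]
def proj(c,P):
    K=np.array([[c["fx"],0,c["cx"]],[0,c["fy"],c["cy"]],[0,0,1]])
    Rm=R.from_rotvec(c["attitude"]).as_matrix().T
    return cv2.projectPoints(np.float64(P),cv2.Rodrigues(Rm)[0],-Rm@c["origin"],K,c["dist"])[0].reshape(-1,2)
E
python3 - <<'E'
from h import *
c=read_camera("top");im=c["color"]
hsv=cv2.cvtColor(im,cv2.COLOR_BGR2HSV)
for n,p in dict(t1=(257,185),t2=(339,222),t3=(393,212),sp1=(236,187),bench=(290,200)).items():print(n,im[p[1],p[0]],hsv[p[1],p[0]])
cv2.imwrite("pics/crop1.png",cv2.resize(im[160:245,220:420],None,fx=4,fy=4,interpolation=cv2.INTER_CUBIC))
cv2.imwrite("pics/crop2.png",cv2.resize(im[160:265,115:235],None,fx=4,fy=4,interpolation=cv2.INTER_CUBIC)*2)
m=((hsv[...,1]<40)&(hsv[...,2]>90)).astype(np.uint8);m[:165]=0;m[240:]=0;m[:,:225]=0;m[:,420:]=0
for k in cv2.findContours(m,0,2)[0]:
    if cv2.contourArea(k)>150:
        r=cv2.minAreaRect(k);b=cv2.boxPoints(r);print(r);P=onplane(c,b,.076);print(P[:,:2].round(4).tolist(),P.mean(0).round(4))
m=((hsv[...,2]<45)).astype(np.uint8);m[:165]=0;m[262:]=0;m[:,:115]=0;m[:,225:]=0
for k in cv2.findContours(m,0,2)[0]:
    if cv2.contourArea(k)>1000:
        r=cv2.minAreaRect(k);print(r,onplane(c,cv2.boxPoints(r),.075).round(4).tolist())
E
```

```text
t1 [ 94 103 100] [ 40  22 103]
t2 [ 96 105 103] [ 37  22 105]
t3 [ 93 100  99] [ 34  18 100]
sp1 [82 89 88] [34 20 89]
bench [ 95 111 121] [ 18  55 121]
((341.91943359375, 222.7544403076172), (27.835609436035156, 21.364273071289062), 12.804265022277832)
[[0.5007, -0.1481], [0.5452, -0.1578], [0.5331, -0.2159], [0.4886, -0.206]] [ 0.5169 -0.1819  0.076 ]
((395.61322021484375, 213.39620971679688), (21.42824363708496, 27.60947036743164), 74.05460357666016)
[[0.5522, -0.2622], [0.5695, -0.3198], [0.5255, -0.3323], [0.5083, -0.2748]] [ 0.5389 -0.2973  0.076 ]
((250.29833984375, 185.16848754882812), (20.97097396850586, 40.52286148071289), 86.98721313476562)
[[0.6136, 0.0604], [0.6196, -0.0267], [0.5744, -0.03], [0.5683, 0.0566]] [0.594  0.0151 0.076 ]
((171.9866180419922, 215.1836700439453), (73.6929931640625, 69.759765625), 24.145540237426758) [[0.4878, 0.2865, 0.075], [0.6277, 0.2297, 0.075], [0.5643, 0.0798, 0.075], [0.4271, 0.1369, 0.075]]
```

View pics/crop1.png

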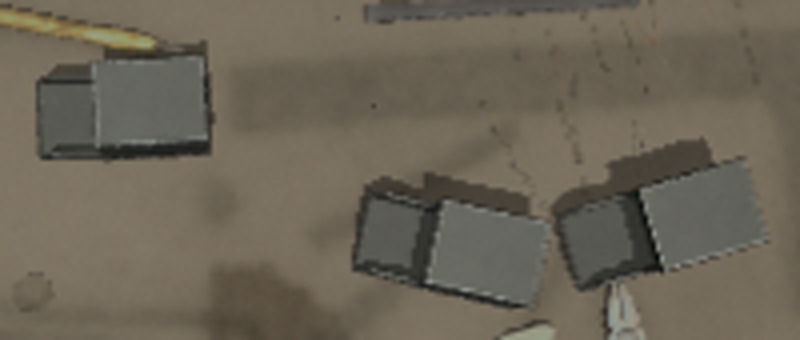

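Crop: the tops are clear, and tin 1's top face runs from x≈94 to 209 in crop pixels. Tin b's and c's outlines are separated. Next I work out the grasp move for tin 1.

```bash
cat >> h.py <<'E'
TINS={1:((.595,.0016),93.9),2:((.517,-.182),78.2),3:((.539,-.297),106.7)}
def state():
    s=readout.read_state();return s["tool_pos"],R.from_rotvec(s["tcp_rot"])
def tgt(yaw,flip,pitch=0):
    a=np.radians(yaw);s=np.array([np.cos(a),np.sin(a),0]);p=np.array([-s[1],s[0],0]);k=np.array([0,0,1.])
    y=p if not flip else -p;z=-k
    return R.from_rotvec(p*np.radians(pitch))*R.from_matrix(np.c_[np.cross(y,z),y,z])
def delta(pos,Rt):
    p,r=state();return r.inv().apply(np.array(pos)-p).round(4),np.degrees((r.inv()*Rt).as_rotvec()).round(2)
E
python3 - <<'E'
from h import *
from workcell import bot
print([a for a in dir(bot) if a[0]!='_'],bot.tip_extent)
for f in (0,1):
  for t,((x,y),w) in TINS.items(): print(t,f,delta((x,y,.247),tgt(w,f)))
print(state()[1].as_matrix().round(3))
c=read_camera("top");print(onplane(c,[(243.5,175),(243.5,197.5)],.076))
E
```

```text
['MotionError', 'tip_extent'] 0.017
1 0 (array([-0.5561, -0.4629,  0.001 ]), array([-6.0000e-02, -1.1000e-01, -1.1457e+02]))
2 0 (array([-0.548 , -0.6622,  0.0014]), array([-7.000e-02, -9.000e-02, -9.887e+01]))
3 0 (array([-0.6092, -0.762 ,  0.0015]), array([-5.0000e-02, -1.2000e-01, -1.2737e+02]))
1 1 (array([-0.5561, -0.4629,  0.001 ]), array([-9.000e-02,  5.000e-02,  6.543e+01]))
2 1 (array([-0.548 , -0.6622,  0.0014]), array([-9.000e-02,  7.000e-02,  8.113e+01]))
3 1 (array([-0.6092, -0.762 ,  0.0015]), array([-1.000e-01,  4.000e-02,  5.263e+01]))
[[-0.936  0.353 -0.001]
 [ 0.353  0.936 -0.002]
 [ 0.    -0.002 -1.   ]]
[[0.61569554 0.03021093 0.076     ]
 [0.56704494 0.02891232 0.076     ]]
```

{"method": "jog_arm", "body": {
  "deltas": [-0.456,-0.385,0,0,0,69.3,1,-0.456,-0.385,0,0,0,69.3,1,-0.456,-0.385,0,0,0,69.3,1,-0.456,-0.385,0,0,0,69.3,1,-0.456,-0.385,0,0,0,69.3,1,-0.456,-0.385,0,0,0,69.3,1,-0.456,-0.385,0,0,0,69.3,1,-0.456,-0.385,0,0,0,69.3,1]
}}

```text
time: 1.0
tool_pos: [0.4336, 0.2803, 0.2484]
tcp_rot: [2.217, 2.226, 0.001]
wrist_force: [0.3, 0.4, -0.3]
width: 0.999
grip_force: 0.0
```

Run:
```python
from h import *
print(readout.read_state()["q"].round(3),state()[0])
print(delta((.5285,.11,.247),tgt(90,1)))
```

```text
[ 0.526 -0.039  1.939 -0.     1.241  0.522] [0.4336346  0.28031738 0.24835266]
(array([-0.1707,  0.0942,  0.0014]), array([ 0.02, -0.01,  0.24]))
```

{"method": "jog_arm", "body": {
  "deltas": [-0.17,0.094,0,0,0,0,1,-0.17,0.094,0,0,0,0,1,-0.17,0.094,0,0,-55,0,1,-0.17,0.094,0,0,-55,0,1,-0.17,0.094,0,0,-55,0,1,-0.17,0.094,0,0,-55,0,1,-0.17,0.094,0,0,-55,0,1,-0.17,0.094,0,0,-55,0,1]
}}

```text
time: 1.8
tool_pos: [0.5295, 0.1138, 0.2492]
tcp_rot: [1.671, 1.686, -0.809]
wrist_force: [0.3, -0.4, 0.2]
width: 1.0
grip_force: 0.0
```

{"method": "jog_arm", "body": {
  "deltas": [0,0,0,0,0,0,1,0,0,0,0,0,0,1]
}}

```text
time: 2.0
tool_pos: [0.5286, 0.1137, 0.247]
tcp_rot: [1.673, 1.694, -0.81]
wrist_force: [0.6, -0.2, 0.3]
width: 1.003
grip_force: 0.0
```

Run:
```python
from h import *
print(readout.read_state()["q"].round(3),state()[0],state()[1].as_matrix().round(2))
print(delta((.5285,.11,.247),tgt(90,1)))
```

```text
[ 0.577  0.31   1.79  -0.722  1.621  0.751] [0.52855328 0.11366213 0.24701243] [[-0.01  1.    0.01]
 [ 0.62  0.01 -0.78]
 [-0.78 -0.   -0.62]]
(array([-0.0023, -0.0001,  0.0029]), array([ 0.16, 51.52,  0.66]))
```

The tilt works in the +y direction, with every joint well inside its range. Next: upright over tin 1.

Run:
```python
from h import *
print(delta((.595,.0012,.16),tgt(93.9,1)))
```

```text
(array([-0.0024,  0.0654,  0.1427]), array([-1.6 , 51.51, -2.97]))
```

{"method": "jog_arm", "body": {
  "deltas": [-0.0024,0.0654,0.1427,-1.6,51.5,-2.97,1,-0.0024,0.0654,0.1427,-1.6,51.5,-2.97,1,-0.0024,0.0654,0.1427,-1.6,51.5,-2.97,1,-0.0024,0.0654,0.1427,-1.6,51.5,-2.97,1,-0.0024,0.0654,0.1427,-1.6,51.5,-2.97,1,-0.0024,0.0654,0.1427,-1.6,51.5,-2.97,1,-0.0024,0.0654,0.1427,-1.6,51.5,-2.97,1,-0.0024,0.0654,0.1427,-1.6,51.5,-2.97,1]
}}

```text
time: 2.8
tool_pos: [0.5959, -0.0018, 0.1636]
tcp_rot: [2.147, 2.285, 0.004]
wrist_force: [-0.1, 0.4, 0.6]
width: 0.997
grip_force: 0.0
```

Run:
```python
from h import *
print(delta((.595,.0012,.045),tgt(93.9,1)))
c=read_camera("side");cv2.imwrite("pics/s2.png",c["color"])
```

```text
(array([ 0.0034, -0.0015,  0.1186]), array([ 0.35,  0.18, -0.33]))
```

View pics/s2.png

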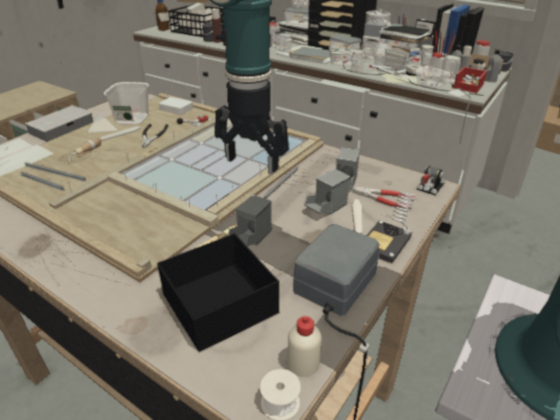

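The side view shows the open gripper above tin 1, fingers spread across the body. Descend and grip.

{"method": "jog_arm", "body": {
  "deltas": [0,0,0.03,0,0,0,1,0,0,0.06,0,0,0,1,0,0,0.09,0,0,0,1,0,0,0.115,0,0,0,1,0,0,0.115,0,0,0,1,0,0,0.115,0,0,0,-1,0,0,0.115,0,0,0,-1,0,0,0.115,0,0,0,-1],
  "squeeze": 60
}}

```text
time: 3.65
tool_pos: [0.5971, 0.0008, 0.0488]
tcp_rot: [2.142, 2.292, 0.004]
wrist_force: [-3.8, 0.2, 1.6]
width: 0.534
grip_force: 61.6
```

{"method": "jog_arm", "body": {
  "deltas": [0,0,0,0,0,0,-1,0,0,0,0,0,0,-1,0,0,0,0,0,0,-1,0,0,0,0,0,0,-1]
}}

```text
time: 4.05
tool_pos: [0.5974, 0.0006, 0.0488]
tcp_rot: [2.143, 2.29, 0.006]
wrist_force: [-0.4, 2.4, 6.9]
width: 0.533
grip_force: 61.9
```

{"method": "jog_arm", "body": {
  "deltas": [0,0,-0.01,0,0,0,-1,0,0,-0.025,0,0,0,-1,0,0,-0.05,0,0,0,-1,0,0,-0.06,0,0,0,-1,0,0,-0.06,0,0,0,-1,0,0,-0.06,0,0,0,-1,0,0,-0.06,0,0,0,-1,0,0,-0.06,0,0,0,-1]
}}

```text
time: 4.85
tool_pos: [0.5945, 0.0005, 0.1051]
tcp_rot: [2.146, 2.294, -0.001]
wrist_force: [-0.1, -0.4, -1.2]
width: 0.531
grip_force: 61.5
```

{"method": "jog_arm", "body": {
  "deltas": [0,0,0,0,0,0,-1,0,0,0,0,0,0,-1]
}}

```text
time: 5.05
tool_pos: [0.5951, 0.0005, 0.1058]
tcp_rot: [2.145, 2.293, 0.001]
wrist_force: [0.1, -0.3, -1.2]
width: 0.531
grip_force: 61.5
```

{"method": "jog_arm", "body": {
  "deltas": [0,0,0,0,0,0,-1]
}}

```text
time: 5.15
tool_pos: [0.5954, 0.0005, 0.1061]
tcp_rot: [2.144, 2.293, 0.001]
wrist_force: [0.6, 0.7, -0.8]
width: 0.53
grip_force: 61.5
```

{"method": "jog_arm", "body": {
  "deltas": [0,0,0,0,0,0,-1]
}}

```text
time: 5.25
tool_pos: [0.5955, 0.0005, 0.1063]
tcp_rot: [2.144, 2.293, 0.002]
wrist_force: [-0.2, -0.5, -1.7]
width: 0.528
grip_force: 61.5
```

Tin 1 reads about 1.2 N, so its ball is hollow. Put it back down.

{"method": "jog_arm", "body": {
  "deltas": [0,0,0.02,0,0,0,-1,0,0,0.04,0,0,0,-1,0,0,0.05,0,0,0,-1,0,0,0.058,0,0,0,-1,0,0,0.058,0,0,0,-1,0,0,0.058,0,0,0,-1]
}}

```text
time: 5.85
tool_pos: [0.5964, 0.0004, 0.049]
tcp_rot: [2.144, 2.292, 0.003]
wrist_force: [1.5, 0.5, -0.1]
width: 0.53
grip_force: 61.7
```

{"method": "jog_arm", "body": {
  "deltas": [0,0,0,0,0,0,-0.2,0,0,0,0,0,0,0.3,0,0,0,0,0,0,1,0,0,0,0,0,0,1,0,0,-0.03,0,0,0,1,0,0,-0.07,0,0,0,1,0,0,-0.12,0,0,0,1,0,0,-0.12,0,0,0,1]
}}

```text
time: 6.65
tool_pos: [0.601, 0.0003, 0.1774]
tcp_rot: [2.136, 2.284, 0.017]
wrist_force: [1.7, -0.4, 1.4]
width: 0.996
grip_force: 0.0
```

Run:
```python
from h import *
print(delta((.517,-.182,.165),tgt(78.2,1)))
```

```text
(array([-0.1763, -0.0962,  0.0112]), array([1.030e+00, 1.000e-02, 1.563e+01]))
```

{"method": "jog_arm", "body": {
  "deltas": [-0.1775,-0.0903,0.002,0,0,15.7,1,-0.1775,-0.0903,0.002,0,0,15.7,1,-0.1775,-0.0903,0.002,0,0,15.7,1,-0.1775,-0.0903,0.002,0,0,15.7,1,-0.1775,-0.0903,0.002,0,0,15.7,1,-0.1775,-0.0903,0.002,0,0,15.7,1,-0.1775,-0.0903,0.002,0,0,15.7,1]
}}

```text
time: 7.35
tool_pos: [0.5174, -0.1819, 0.1663]
tcp_rot: [2.438, 1.979, 0.003]
wrist_force: [-0.1, 0.8, -0.6]
width: 0.999
grip_force: 0.0
```

Run:
```python
from h import *
print(delta((.517,-.182,.045),tgt(78.2,1)))
```

```text
(array([-0.0002, -0.0007,  0.1213]), array([ 0.16, -0.02, -0.06]))
```

{"method": "jog_arm", "body": {
  "deltas": [0,0,0.03,0,0,0,1,0,0,0.06,0,0,0,1,0,0,0.09,0,0,0,1,0,0,0.117,0,0,0,1,0,0,0.117,0,0,0,1,0,0,0.117,0,0,0,-1,0,0,0.117,0,0,0,-1,0,0,0.117,0,0,0,-1]
}}

```text
time: 8.15
tool_pos: [0.519, -0.1829, 0.0516]
tcp_rot: [2.435, 1.978, 0.005]
wrist_force: [-2.9, 1.4, 2.4]
width: 0.532
grip_force: 61.6
```

{"method": "jog_arm", "body": {
  "deltas": [0,0,0,0,0,0,-1,0,0,0,0,0,0,-1,0,0,0,0,0,0,-1,0,0,0,0,0,0,-1]
}}

```text
time: 8.55
tool_pos: [0.5192, -0.1832, 0.0516]
tcp_rot: [2.435, 1.976, 0.006]
wrist_force: [-0.7, 2.6, 6.5]
width: 0.533
grip_force: 61.8
```

{"method": "jog_arm", "body": {
  "deltas": [0,0,-0.01,0,0,0,-1,0,0,-0.025,0,0,0,-1,0,0,-0.05,0,0,0,-1,0,0,-0.06,0,0,0,-1,0,0,-0.06,0,0,0,-1,0,0,-0.06,0,0,0,-1,0,0,-0.06,0,0,0,-1,0,0,-0.06,0,0,0,-1]
}}

```text
time: 9.35
tool_pos: [0.5163, -0.1822, 0.1081]
tcp_rot: [2.439, 1.98, 0.0]
wrist_force: [-0.4, 0.5, -1.2]
width: 0.531
grip_force: 61.5
```

{"method": "jog_arm", "body": {
  "deltas": [0,0,0,0,0,0,-1,0,0,0,0,0,0,-1]
}}

```text
time: 9.55
tool_pos: [0.5169, -0.1825, 0.1088]
tcp_rot: [2.438, 1.979, 0.001]
wrist_force: [0.2, 1.6, -1.4]
width: 0.53
grip_force: 61.5
```

{"method": "jog_arm", "body": {
  "deltas": [0,0,0,0,0,0,-1]
}}

```text
time: 9.65
tool_pos: [0.5171, -0.1826, 0.1091]
tcp_rot: [2.438, 1.979, 0.002]
wrist_force: [-0.4, 0.6, -0.7]
width: 0.531
grip_force: 61.5
```

{"method": "jog_arm", "body": {
  "deltas": [0,0,0,0,0,0,-1]
}}

```text
time: 9.75
tool_pos: [0.5172, -0.1826, 0.1093]
tcp_rot: [2.438, 1.979, 0.002]
wrist_force: [-0.1, 0.3, -1.2]
width: 0.53
grip_force: 61.5
```

Tin 2 reads about 1.1 N, also light. Put it back and go to tin 3.

{"method": "jog_arm", "body": {
  "deltas": [0,0,0.02,0,0,0,-1,0,0,0.04,0,0,0,-1,0,0,0.05,0,0,0,-1,0,0,0.058,0,0,0,-1,0,0,0.058,0,0,0,-1,0,0,0.058,0,0,0,-1]
}}

```text
time: 10.35
tool_pos: [0.518, -0.1829, 0.0519]
tcp_rot: [2.437, 1.978, 0.003]
wrist_force: [0.1, -0.6, -0.5]
width: 0.527
grip_force: 61.6
```

{"method": "jog_arm", "body": {
  "deltas": [0,0,0,0,0,0,-0.2,0,0,0,0,0,0,0.3,0,0,0,0,0,0,1,0,0,0,0,0,0,1,0,0,-0.03,0,0,0,1,0,0,-0.07,0,0,0,1,0,0,-0.12,0,0,0,1,0,0,-0.12,0,0,0,1]
}}

```text
time: 11.15
tool_pos: [0.5223, -0.1847, 0.1799]
tcp_rot: [2.427, 1.97, 0.014]
wrist_force: [0.8, -0.8, 0.8]
width: 0.998
grip_force: 0.0
```

{"method": "jog_arm", "body": {
  "deltas": [-0.108,0.045,0,0,0,-28.5,1,-0.108,0.045,0,0,0,-28.5,1,-0.108,0.045,0,0,0,-28.5,1,-0.108,0.045,0,0,0,-28.5,1,-0.108,0.045,0,0,0,-28.5,1,-0.108,0.045,0,0,0,-28.5,1,-0.108,0.045,0,0,0,-28.5,1]
}}

```text
time: 11.85
tool_pos: [0.5388, -0.2969, 0.1713]
tcp_rot: [1.876, 2.517, 0.001]
wrist_force: [0.2, 1.0, 0.5]
width: 1.001
grip_force: 0.0
```

Run:
```python
from h import *
print(delta((.539,-.297,.045),tgt(106.7,1)))
```

```text
(array([ 0.000e+00, -1.000e-04,  1.263e-01]), array([ 0.11,  0.07, -0.08]))
```

{"method": "jog_arm", "body": {
  "deltas": [0,0,0.03,0,0,0,1,0,0,0.06,0,0,0,1,0,0,0.09,0,0,0,1,0,0,0.122,0,0,0,1,0,0,0.122,0,0,0,1,0,0,0.122,0,0,0,-1,0,0,0.122,0,0,0,-1,0,0,0.122,0,0,0,-1],
  "squeeze": 80
}}

```text
time: 12.65
tool_pos: [0.5406, -0.2987, 0.0525]
tcp_rot: [1.873, 2.515, 0.001]
wrist_force: [-4.3, 2.1, 1.6]
width: 0.525
grip_force: 83.2
```

{"method": "jog_arm", "body": {
  "deltas": [0,0,0,0,0,0,-1,0,0,0,0,0,0,-1,0,0,0,0,0,0,-1,0,0,0,0,0,0,-1]
}}

```text
time: 13.05
tool_pos: [0.541, -0.2988, 0.0524]
tcp_rot: [1.873, 2.514, 0.002]
wrist_force: [-0.7, -0.5, 6.9]
width: 0.537
grip_force: 82.8
```

{"method": "jog_arm", "body": {
  "deltas": [0,0,-0.01,0,0,0,-1,0,0,-0.025,0,0,0,-1,0,0,-0.05,0,0,0,-1,0,0,-0.06,0,0,0,-1,0,0,-0.06,0,0,0,-1,0,0,-0.06,0,0,0,-1,0,0,-0.06,0,0,0,-1,0,0,-0.06,0,0,0,-1]
}}

```text
time: 13.85
tool_pos: [0.5381, -0.297, 0.1081]
tcp_rot: [-1.877, -2.519, -0.001]
wrist_force: [-1.1, -0.3, -2.7]
width: 0.531
grip_force: 82.4
```

{"method": "jog_arm", "body": {
  "deltas": [0,0,0,0,0,0,-1,0,0,0,0,0,0,-1]
}}

```text
time: 14.05
tool_pos: [0.5388, -0.2974, 0.1089]
tcp_rot: [1.876, 2.518, 0.001]
wrist_force: [-0.3, -0.6, -4.1]
width: 0.533
grip_force: 82.4
```

{"method": "jog_arm", "body": {
  "deltas": [0,0,0,0,0,0,-1]
}}

```text
time: 14.15
tool_pos: [0.539, -0.2975, 0.1092]
tcp_rot: [1.876, 2.518, 0.001]
wrist_force: [0.5, 0.3, -4.2]
width: 0.533
grip_force: 82.4
```

Run:
```python
from h import *
c=read_camera("side");cv2.imwrite("pics/s3.png",c["color"]);c=read_camera("top");cv2.imwrite("pics/t3.png",c["color"])
print(delta((.5285,.05,.24),tgt(90,1)),delta((.539,-.297,.24),tgt(106.7,1)))
```

```text
(array([ 0.3359,  0.0896, -0.1308]), array([ 0.13,  0.06, 16.63])) (array([ 0.0004,  0.0004, -0.1305]), array([ 0.12,  0.08, -0.07]))
```

View pics/s3.png

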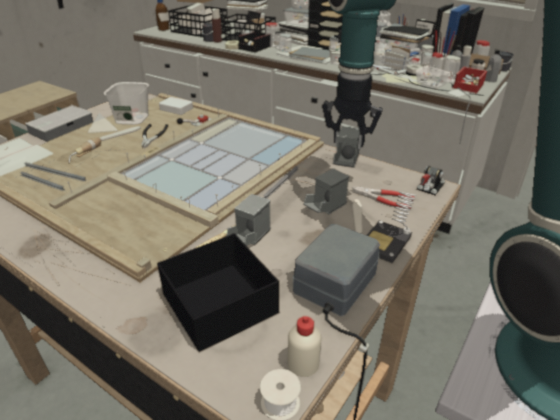

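View pics/crop2.png

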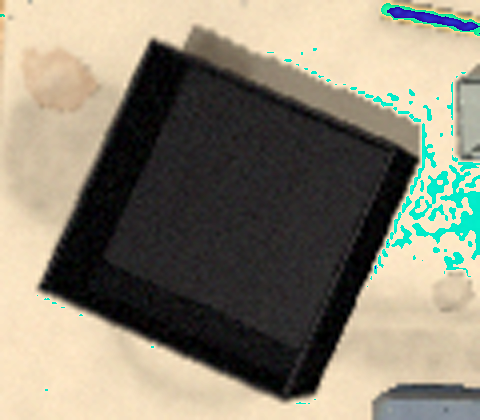

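Tin 3 reads about 4 N, so it holds the lead ball. The side view shows it held clear of the bench at (347,145), with tins 1 and 2 standing. The bin crop agrees with the bin pose I measured. Now carry the tin over smoothly.

{"method": "jog_arm", "body": {
  "deltas": [0,0,-0.03,0,0,0,-1,0,0,-0.07,0,0,0,-1,0,0,-0.1,0,0,0,-1,0.016,0.0045,-0.1,0,0,0,-1,0.045,0.0122,-0.1,0,0,0,-1,0.081,0.0222,-0.1,0,0,0,-1,0.118,0.0322,-0.1,0,0,0,-1,0.155,0.0423,-0.1,0,0,0,-1]
}}

```text
time: 15.05
tool_pos: [0.5334, -0.1344, 0.2073]
tcp_rot: [-1.877, -2.518, -0.001]
wrist_force: [0.7, 0.2, -4.5]
width: 0.528
grip_force: 82.9
```

{"method": "jog_arm", "body": {
  "deltas": [0.036,0.01,0,0,0,2,-1,0.073,0.02,0,0,0,4,-1,0.111,0.03,0,0,0,7,-1,0.148,0.04,0,0,0,10,-1,0.184,0.05,0,0,0,13,-1,0.215,0.059,0,0,0,15,-1,0.238,0.065,0,0,0,16.7,-1,0.252,0.069,0,0,0,16.7,-1]
}}

```text
time: 15.85
tool_pos: [0.5271, 0.1266, 0.2073]
tcp_rot: [2.22, 2.222, -0.001]
wrist_force: [0.6, 0.2, -3.4]
width: 0.529
grip_force: 83.0
```

{"method": "jog_arm", "body": {
  "deltas": [0,0,0,0,0,0,-1,0,0,0,0,0,0,-1,0,0,0,0,0,0,-1]
}}

```text
time: 16.15
tool_pos: [0.5287, 0.1234, 0.2087]
tcp_rot: [2.222, 2.218, 0.0]
wrist_force: [-1.0, -1.4, -3.5]
width: 0.528
grip_force: 82.9
```

Run:
```python
from h import *
c=read_camera("top");cv2.imwrite("pics/t4.png",c["color"][130:330,90:350].repeat(3,0).repeat(3,1)[:600,:800])
print(delta((.5285,.125,.175),tgt(90,1)),state()[0])
```

```text
(array([ 0.0018, -0.0005,  0.0339]), array([ 0.12,  0.08, -0.12])) [0.52888477 0.12326254 0.20890125]
```

View pics/t4.png

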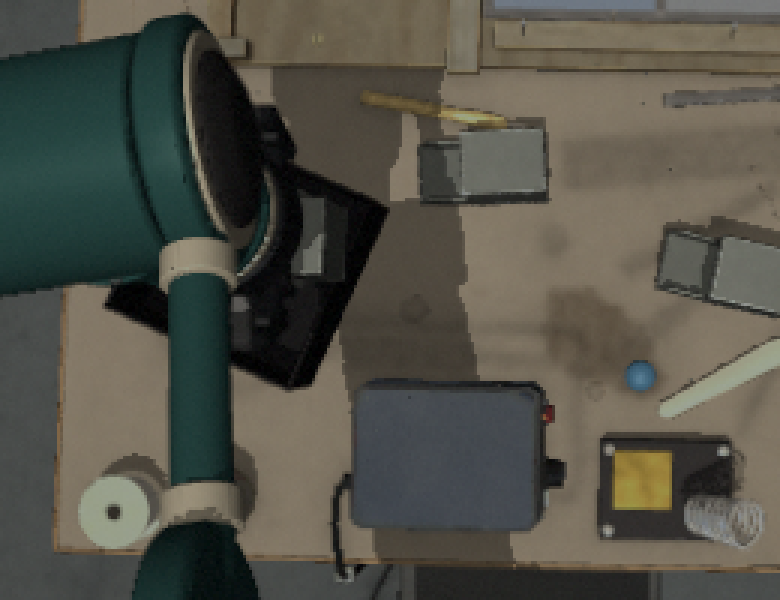

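The tin hangs over the near part of the bin, its rear edge at about (335,240). Lower a little and pour.

{"method": "jog_arm", "body": {
  "deltas": [0,0,0.015,0,0,0,-1,0,0,0.032,0,-6,0,-1,0,0,0.032,0,-14,0,-1,0,0,0.032,0,-22,0,-1,0,0,0.032,0,-30,0,-1,0,0,0.032,0,-38,0,-1,0,0,0.032,0,-46,0,-1,0,0,0.032,0,-54,0,-1]
}}

```text
time: 17.0
tool_pos: [0.5298, 0.1247, 0.177]
tcp_rot: [1.654, 1.649, -0.842]
wrist_force: [-0.6, 0.1, -1.6]
width: 0.528
grip_force: 83.2
```

{"method": "jog_arm", "body": {
  "deltas": [0,0,0,0,0,0,-1,0,0,0,0,0,0,-1,0,0,0,0,0,0,-1,0,0,0,0,0,0,-1,0,0,0,0,0,0,-1,0,0,0,0,0,0,-1,0,0,0,0,0,0,-1,0,0,0,0,0,0,-1]
}}

```text
time: 17.8
tool_pos: [0.5291, 0.1242, 0.1775]
tcp_rot: [1.657, 1.652, -0.841]
wrist_force: [-0.0, 0.3, -0.2]
width: 0.526
grip_force: 83.2
```

Run:
```python
from h import *
c=read_camera("side");cv2.imwrite("pics/s5.png",cv2.convertScaleAbs(c["color"][120:390,100:400].repeat(2,0).repeat(2,1),alpha=1.6))
print(state()[0],readout.read_state()["q"].round(2),np.degrees((tgt(90,1).inv()*state()[1]).as_rotvec()))
```

```text
[0.52904957 0.12423958 0.17728559] [ 0.6   0.42  1.8  -0.73  1.57  0.86] [ -0.10832469 -54.0297908    0.1421411 ]
```

View pics/s5.png

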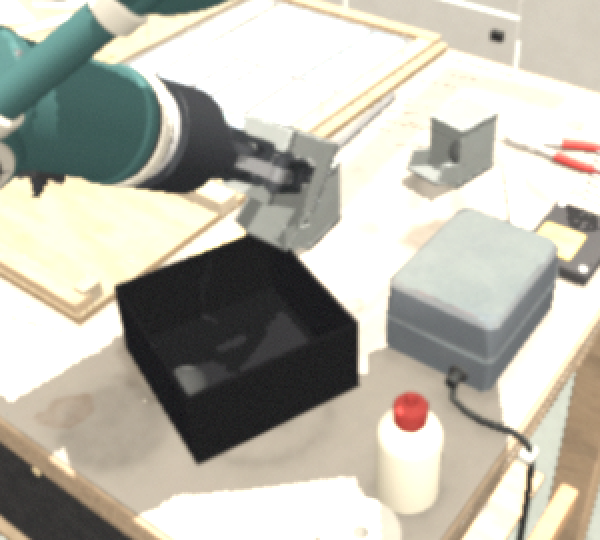

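The lead ball lies in the bin at about (188,378) in the crop, and the wrist force has dropped. Turn the tin upright and take it back to its old place.

{"method": "jog_arm", "body": {
  "deltas": [0,0,0,0,8,0,-1,0,0,0,0,16,0,-1,0,0,0,0,24,0,-1,0,0,0,0,32,0,-1,0,0,0,0,40,0,-1,0,0,0,0,48,0,-1,0,0,0,0,54,0,-1,0,0,0,0,54,0,-1]
}}

```text
time: 18.65
tool_pos: [0.5289, 0.1218, 0.1777]
tcp_rot: [2.226, 2.214, 0.003]
wrist_force: [0.0, -1.1, -1.2]
width: 0.53
grip_force: 83.1
```

{"method": "jog_arm", "body": {
  "deltas": [0,0,-0.03,0,0,0,-1,-0.04,0,-0.03,0,0,0,-1,-0.08,0,-0.03,0,0,0,-1,-0.12,0,-0.03,0,0,0,-1,-0.16,0,-0.03,0,0,0,-1,-0.2,0,-0.03,0,0,0,-1,-0.24,0,-0.03,0,0,0,-1,-0.28,0,-0.03,0,0,0,-1]
}}

```text
time: 19.45
tool_pos: [0.5282, -0.1566, 0.207]
tcp_rot: [2.22, 2.22, -0.003]
wrist_force: [1.5, -0.2, -1.2]
width: 0.531
grip_force: 83.1
```

Run:
```python
from h import *
print(delta((.539,-.297,.0535),tgt(106.7,1)),state()[0])
```

```text
(array([-0.14  ,  0.0108,  0.1538]), array([ -0.03,   0.14, -16.71])) [ 0.52823321 -0.15657747  0.20695141]
```

{"method": "jog_arm", "body": {
  "deltas": [-0.04,0.003,0,0,0,-5,-1,-0.08,0.006,0,0,0,-10,-1,-0.12,0.009,0,0,0,-16.7,-1,-0.14,0.0108,0,0,0,-16.7,-1,-0.14,0.0108,0.03,0,0,-16.7,-1,-0.14,0.0108,0.07,0,0,-16.7,-1,-0.14,0.0108,0.1,0,0,-16.7,-1,-0.14,0.0108,0.12,0,0,-16.7,-1]
}}

```text
time: 20.25
tool_pos: [0.538, -0.2936, 0.0839]
tcp_rot: [-1.876, -2.516, 0.002]
wrist_force: [0.1, 0.4, -1.7]
width: 0.53
grip_force: 83.1
```

{"method": "jog_arm", "body": {
  "deltas": [0,0,0,0,0,0,-1,0,0,0,0,0,0,-1,0,0,0,0,0,0,-1]
}}

```text
time: 20.55
tool_pos: [0.541, -0.296, 0.0893]
tcp_rot: [1.874, 2.515, 0.001]
wrist_force: [0.1, -0.6, -1.1]
width: 0.527
grip_force: 83.1
```

Run:
```python
from h import *
print(delta((.539,-.297,.053),tgt(106.7,1)),state()[0])
```

```text
(array([-0.0003, -0.0024,  0.0363]), array([ 0.21,  0.21, -0.06])) [ 0.5410214  -0.29597041  0.08929363]
```

{"method": "jog_arm", "body": {
  "deltas": [0,-0.001,0.015,0,0,0,-1,0,-0.001,0.026,0,0,0,-1,0,-0.001,0.031,0,0,0,-1,0,-0.001,0.034,0,0,0,-1,0,-0.001,0.034,0,0,0,-1,0,-0.001,0.034,0,0,0,-1]
}}

```text
time: 21.15
tool_pos: [0.5388, -0.2963, 0.0535]
tcp_rot: [1.875, 2.517, 0.001]
wrist_force: [0.3, -0.7, -2.7]
width: 0.532
grip_force: 83.5
```

{"method": "jog_arm", "body": {
  "deltas": [0,0,0.001,0,0,0,-1,0,0,0.001,0,0,0,-1]
}}

```text
time: 21.35
tool_pos: [0.5388, -0.2962, 0.0525]
tcp_rot: [1.875, 2.517, 0.001]
wrist_force: [-0.5, -0.0, -0.6]
width: 0.531
grip_force: 83.5
```

Just touching. Release, then retreat.

{"method": "jog_arm", "body": {
  "deltas": [0,0,0,0,0,0,-0.2,0,0,0,0,0,0,0.3,0,0,0,0,0,0,1,0,0,0,0,0,0,1,0,0,-0.03,0,0,0,1,0,0,-0.07,0,0,0,1,0,0,-0.12,0,0,0,1,0,0,-0.17,0,0,0,1]
}}

```text
time: 22.15
tool_pos: [0.5378, -0.2956, 0.2238]
tcp_rot: [1.876, 2.518, 0.001]
wrist_force: [1.2, -0.2, 0.3]
width: 0.996
grip_force: 0.0
```

{"method": "jog_arm", "body": {
  "deltas": [-0.05,0,-0.03,0,0,0,1,-0.1,0,-0.03,0,0,0,1,-0.1,0,-0.03,0,0,0,1,-0.1,0,-0.03,0,0,0,1]
}}

```text
time: 22.55
tool_pos: [0.5667, -0.3931, 0.2523]
tcp_rot: [1.878, 2.516, 0.001]
wrist_force: [0.2, 0.3, 0.3]
width: 1.0
grip_force: 0.0
```

Run:
```python
from h import *
a=read_camera("side")["color"][100:390,100:480];b=read_camera("top")["color"][150:260,115:495]
cv2.imwrite("pics/end.png",cv2.resize(cv2.convertScaleAbs(np.vstack([a,b]),alpha=1.5),None,fx=1.48,fy=1.48))
```

```text
(no output)
```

View pics/end.png

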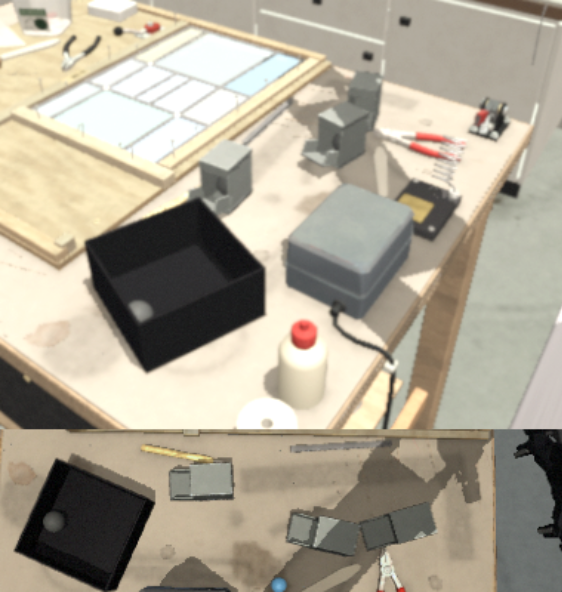

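All three tins stand upright, at (200,480), (320,532) and (398,525) in the top view. The ball is in the bin at (53,521), and the arm is clear.

```bash
python3 -c "from workcell import finish_job; print(finish_job())"
```

```text
the job is handed in; nothing more can be done
None
```

The lead ball was in the rightmost tin (about 4 N lifted, against about 1.2 N for the other two); I poured it into the bin, all three tins stand upright on the bench, and the job is handed in at about 23 s.

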